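Stop the drying oven and draw out its hot tray with the tray hook

TASK

The drying run is over: on the oven's sloped panel press the round key-lock key all the way down, and then the long stop key. Take the wooden-handled tray hook, drop its end into the loop on the front of the oven tray and draw the tray all the way out to its stop; it is hot, so move it with the hook only and keep the beakers in it standing. Then unhook and lay the hook down flat on the bench, without pressing the two square keys or disturbing the gel tank, the tube rack or the reagent jar.

Things in the scene. Friction and masses are not known exactly. Their poses are not given: they have to be found in the camera images.
- oven: The white low bench drying oven, 360 wide (y) x 360 deep (x) x 250 mm high; fixed; origin under its centre, x points to its back, so its front faces -x (roughly towards the robot's right). Its door is let down level: a plate with its top 50 mm above the bench, 270 mm wide, reaching 132 mm out from the oven's front. The control panel runs along the top front edge.
- key_lock_top (a point): Top centre of the round white key-lock key, 22 mm across, in the row of four keys on the grey panel (0.30 rad slope down to the oven's front). All keys stand 8.5 mm proud, tops about 241 mm above the bench. z is the panel's outward normal (the key is pressed along -z); y runs along the row, away from the dark blank display beside this key.
- key_lock (a joint): How far the round key-lock key is pressed, m: 0 up, 0.005 fully down; springs back; needs about 1 N to start and 4 N fully down.
- key_stop_top (a point): Top centre of the long white stop key (46 mm along the row x 18 mm), at the end of the row farthest from the display, 147 mm from the round key along +y of that key. Axes as for the round key. Between the two lie the square up key (45 mm from the round key) and the square down key (90 mm).
- key_stop (a joint): How far the long stop key is pressed, m: 0 up, 0.005 fully down; springs back; about 4 N fully down.
- key_up (a joint): How far the square up key (18 x 18 mm), next to the round key, is pressed, m, 0 to 0.005. Not to be pressed.
- key_down (a joint): How far the square down key (18 x 18 mm), between the up key and the long stop key, is pressed, m, 0 to 0.005. Not to be pressed.
- tray_loop (a point): Middle of the clear opening of the pull loop on the tray's front wall: a level U of 5 mm steel wire, opening 36 mm across (y) x 28 mm along the pull (x), open to above and below, wire centre at this height (about 84 mm over the bench, 34 mm over the door). x points level into the oven, z up: the tray comes out along -x. It is 30 mm in front of the oven's front at tray value 0.
- tray (a joint): How far the shallow steel tray (240 x 216 mm, walls 26 mm high) is drawn out of the oven, m: starts between 0 and 0.03, 0.16 is its stop. It slides with about 2.5 N of drag and stays where it is left.
- hook_grip (a point): Centre, half-way up, of the tray hook's wooden handle: a bar 130 long (x) x 26 wide (y) x 36 mm high that lies on the bench on its flat underside. x points along it to the hook end, z up. From its front end a 6 mm steel rod runs on, rises to 27 mm above this point and, 195 mm along x, bends straight down 40 mm. About 0.15 kg, balancing about 15 mm ahead of this point.
- hook_tip (a point): Lower end of the hook's turned-down rod end (6 mm round): 195 mm along x and 13 mm below the handle's centre, 5 mm above the underside of the handle.
- beaker_a_center (a point): Middle of one of the two glass beakers (46 mm across, 60 mm high) standing loose in the tray; z is its axis.
- beaker_b_center (a point): Middle of the other beaker (46 mm across, 60 mm high) in the tray; z is its axis.
- gel_tank_center (a point): Centre of the clear gel tank (200 x 108 mm, about 94 mm high to its pins) with a red and a black end; a bystander to the robot's right.
- tube_rack_center (a point): Centre of the flat green microtube rack (70 x 130 x 28 mm); a bystander at the far side of the bench.
- reagent_center (a point): Centre of the closed glass reagent jar (70 mm across, 140 mm high); a bystander at the far side of the bench.

How it is judged:
On the way, in this order (a step that is already met when the one before it is completed fails the run):
1. the round key-lock key is pressed down (value of joint key_lock above 0.0035 m), for 0.05 s.
2. then the long stop key is pressed down (value of joint key_stop above 0.0035 m), for 0.05 s.
3. the hook's end is down in the tray's loop (x of hook_tip in the frame of tray_loop between -0.02 and 0.02 m and y of hook_tip in the frame of tray_loop between -0.02 and 0.02 m and z of hook_tip in the frame of tray_loop between -0.04 and -0.002 m), for 0.1 s.
4. with the hook in the loop the tray is drawn out to its stop (all of step 3 and value of joint tray above 0.148 m), for 0.1 s.
At the end, for the whole second after the job is handed in: The tray is out to within 15 mm of its stop, the beakers stand upright in it (within about 11 degrees), and the hook lies at rest on the bench on the flat underside of its handle (handle centre less than 24 mm up, level within 7 degrees) (value of joint tray above 0.145 m and height (world z) of hook_grip below 0.024 m and angle between hook_grip's own z axis and vertical below 0.12 rad and linear speed of hook below 0.02 m/s and angle between each of beaker_a_center, beaker_b_center's own z axis and vertical below 0.2 rad); the robot touches nothing.
It fails at once if a square key (up or down) is pressed (value of joint any of key_up, key_down above 0.003 m).
It fails at once if the robot itself touches or pushes the hot tray (contact force between any of the fingers, the arm and tray above 0.5 N).
It fails at once if a beaker tips over (angle between any of beaker_a_center, beaker_b_center's own z axis and vertical above 0.5 rad).
It fails at once if the gel tank, tube rack or reagent jar is moved by more than 30 mm (distance of any of gel_tank_center, tube_rack_center, reagent_center from where it was at the start of the episode above 0.03 m).
It also fails if it takes over 66 s, if anything falls off the work surface, if the arm or the gripper's body presses on something with over 40 N, if the wrist force passes 120 N, or if a joint passes its speed limit or range.

ROBOT

A 6-joint arm with a two-finger parallel gripper is mounted at the origin on the work surface. World frame = base frame: x ahead of the robot, y to its left, z up, the work surface at z = 0. Lengths are in m, angles in rad, forces in N, time in s.
With the tool pointing down it reaches from about 0.25 to 0.775 m from the base axis. Payload 4 kg.
Tool frame: the origin (TCP) lies on the centre line of the jaws, within the pads' length; the fingertips stand manip.tip_extent ahead of it and the grasp point (between the pads) lies 5 mm behind it (manip.tip_extent is the distance from the TCP to the fingertips, in m); x points along the fingers, y is the direction in which the jaws open and shut, and the axes are right-handed (so a half turn about x gives the same grasp; the last joint's range is limited). The gripper opens to 85 mm and grips with 20 to 120 N. Pads are 22 mm wide; open, the fingers measure 114 mm over their backs; the gripper's body (76 mm by 85 mm) begins 54 mm behind the grasp point. The pads swing forward as they close: fully open they stand 13 mm farther back than shut.
Start: joints at [-1.371, 0.087, 1.371, -0, 1.684, -0.103], TCP at [0.164, -0.525, 0.245] pointing down, gripper open.
Joint ranges: [-3.1, 3.1], [-0.76, 2.03], [0.27, 2.55], [-1.08, 4.22], [0.17, 2.65], [-2.57, 2.57]. Speed limits (rad/s): [2.79, 2.79, 3.14, 3.14, 3.14, 3.14].

INTERFACE

Orientations are given as a unit quaternion [x, y, z, w].
In Python, from bench import manip, cams, workorder gives the robot as it stands.
- The arm moves only by the tool send_rows, never from a script. Its argument "commands" is a list of rows, each an object of numbers: "dx", "dy", "dz": the shift along the tool's x, y, z as a fraction of full scale; "ax", "ay", "az": the turn, a rotation vector about the tool's x, y, z as a fraction of full scale. A call has 1 to 10 rows; each row shifts and turns the commanded pose from where the row before left it, along the tool's axes as they then stand; what a row does not reach is not made up. Full scale, the value 1, is 0.02 m for a shift and 4 degrees for a turn. A row lasts 1/8 s, in which the tool goes at most 62.5 mm and 10.7 degrees, less where a joint would pass 70% of its speed; a pose out of reach is approached as far as the arm can. A call with a number of a shift or a turn outside -1 to 1 is refused whole. A call with a gripper value outside its range is refused whole. "fingers" is the gripper command: -1 is fully open, 1 is shut, values between are in proportion, set as the call begins (left out, the last holds). The fingers move at their own pace and stop on an object; the grip force is fixed at half the most. Time passes only in rows, so rows that do not move let the fingers close. It gives the time, the measured TCP pose, the force and the opening at its end, in the units of the state.
- manip.observe(): the state, without advancing time (a new reading comes with each control period).
- cams.snapshot(name): name is "scene" or "top" or "wrist"; returns a dict with "pixels" (400x640x3 uint8, blue, green, red), "z_map" (400x640 float32, m along the optical axis (not along the pixel's ray), 0 where there is no reading), "camera_matrix" (3x3 intrinsics, pixels), "R" (3x3) and "t" (3): a world point X has camera coordinates R X + t; the wrist camera has in their place "hand_eye" (4x4, takes a point from camera to tool coordinates, whose origin is the TCP and whose axes are the tool frame's). Camera axes: x right, y down, z forward; pixel columns grow to the right and rows downward; lengths in m; the calibration is good to about 2 mm. A picture is of the moment at which its call begins: read the wrist's pose just before it.
- workorder.finish_job(): hands the job in, once; it reports no verdict.
The state is a dict: "t": time; "qpos": joint angles; "qvel": joint speeds; "joint_efforts": joint torques, N m; "eef_pos": TCP position; "tool_rot": TCP orientation; "ft_force": force on the tool from outside, world axes, zero at the start; "torque": the same for the moment, N m; "width": finger opening in m.
Only numpy, scipy, OpenCV 4.12 (cv2) and the standard library are available. Lean on these libraries where they do the work, as an engineer would, in place of code of your own. Each camera call takes 0.05 s, during which the arm holds its last target.

## Working session

There is one attempt and no reset: what is moved stays moved. The work goes in short steps, Python scripts to look and compute and a tool call to move; the robot and the scene stay as the last step left them, time stands still between calls to the robot, and variables do not carry over. Pictures are saved under pics/ and viewed, and the job is handed in when it is done.

Besides the shell and the picture viewer there is one more tool, called after "Emit:" as name(argument=value, ...) on one line, values as JSON. send_rows: Moves the arm, as the interface text tells. Its arguments: {"type":"object","properties":{"commands":{"type":"array","items":{"type":"object","properties":{"dx":{"type":"number"},"dy":{"type":"number"},"dz":{"type":"number"},"ax":{"type":"number"},"ay":{"type":"number"},"az":{"type":"number"}}}},"fingers":{"type":"number"}},"required":["commands"]}

```bash
ls -la; mkdir -p pics; cat > h.py <<'E'
import numpy as np, cv2
from bench import manip, cams, workorder
E
python3 - <<'E'
from h import *
s=manip.observe(); print(s, manip.tip_extent)
for n in ["scene","top","wrist"]:
    d=cams.snapshot(n); cv2.imwrite(f"pics/{n}0.png",d["pixels"]); np.savez(f"{n}0.npz",**d)
    print(n,d["camera_matrix"].tolist(),[ (k,np.round(d[k],3).tolist()) for k in("R","t","hand_eye") if k in d], (d["z_map"]>0).mean())
E
```

```text
total 12
drwxr-xr-x  3 agent agent 4096 Dec  7 00:56 .
drwxr-xr-x 23 root  root  4096 Dec  7 00:55 ..
drwxr-xr-x  2 agent agent 4096 Dec  7 00:56 pics
{'t': 0.0, 'qpos': array([-1.37108715e+00,  8.79616466e-02,  1.37230416e+00, -2.09910366e-05,
        1.68360239e+00, -1.03072255e-01]), 'qvel': array([-0.00229038, -0.00210477, -0.00124238, -0.00100425, -0.00018143,
       -0.00067195]), 'joint_efforts': array([-8.24554008e-04, -3.51872957e+01, -3.13268065e+01, -2.49396026e-04,
        1.07839855e-02, -4.19896992e-06]), 'eef_pos': array([ 0.16390445, -0.52450328,  0.24411015]), 'tool_rot': array([-0.69897255, -0.1074433 ,  0.699065  , -0.10583684]), 'ft_force': array([-0.16609337, -0.41913182, -0.60185334]), 'torque': array([-0.00732623, -0.06572963, -0.00424141]), 'width': 0.08557370706572778} 0.014
scene [[375.81086002122004, 0.0, 319.57949740022354], [0.0, 375.81086002122004, 200.787246731948], [0.0, 0.0, 1.0]] [('R', [[0.975, 0.221, -0.019], [0.121, -0.601, -0.79], [-0.186, 0.768, -0.613]]), ('t', [-0.543, 0.005, 1.474])] 0.9963046875
top [[413.94631160445357, 0.0, 320.083163911273], [0.0, 413.94631160445357, 198.02367158779214], [0.0, 0.0, 1.0]] [('R', [[-0.008, -1.0, -0.011], [-0.996, 0.009, -0.085], [0.085, 0.01, -0.996]]), ('t', [-0.075, 0.597, 1.315])] 0.99596484375
wrist [[276.64820355289226, 0.0, 320.8528131712761], [0.0, 276.64820355289226, 199.96307691124318], [0.0, 0.0, 1.0]] [('hand_eye', [[-0.001, -0.305, 0.952, -0.129], [1.0, 0.001, 0.001, -0.0], [-0.001, 0.952, 0.305, -0.079], [0.0, 0.0, 0.0, 1.0]])] 0.99626171875
```

View pics/scene0.png

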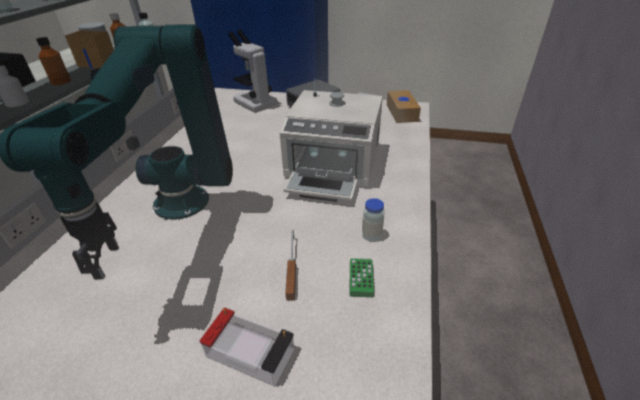

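View pics/top0.png

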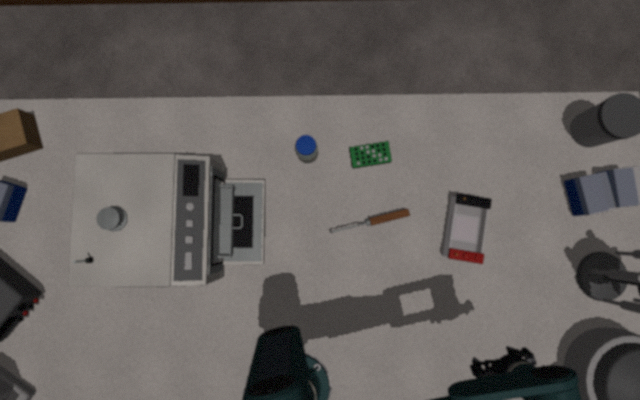

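View pics/wrist0.png

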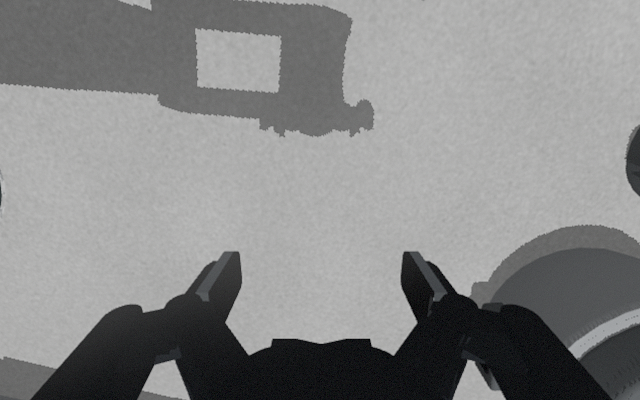

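```bash
python3 - <<'E'
from h import *
d=np.load("top0.npz"); p=d["pixels"]
cv2.imwrite("pics/top_ov.png",cv2.resize(p[140:300,150:290],None,fx=5,fy=3.7*5/3.7,interpolation=cv2.INTER_CUBIC)[:600*2:1][:800,:800][:600])
cv2.imwrite("pics/top_hook.png",cv2.resize(p[195:245,320:420],None,fx=8,fy=8,interpolation=cv2.INTER_CUBIC))
d=np.load("scene0.npz"); p=d["pixels"]
cv2.imwrite("pics/sc_ov.png",cv2.resize(p[85:215,270:400],None,fx=4.6,fy=4.6,interpolation=cv2.INTER_CUBIC))
E
```

```text
(no output)
```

View pics/top_ov.png

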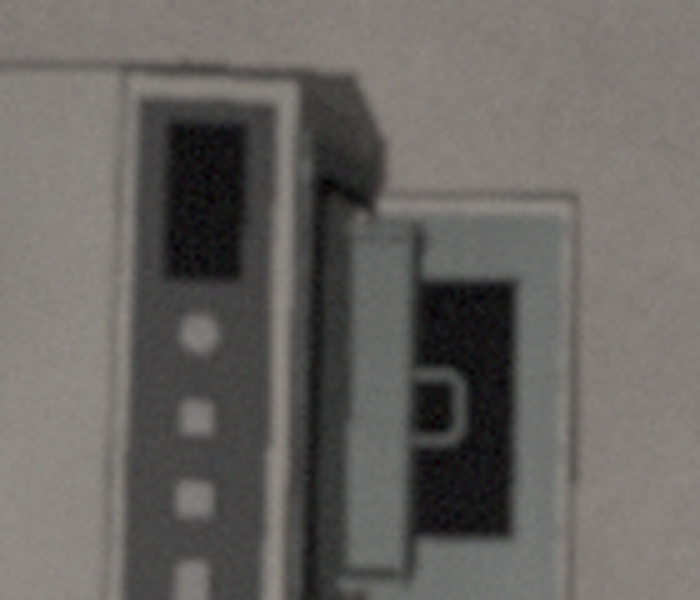

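View pics/top_hook.png

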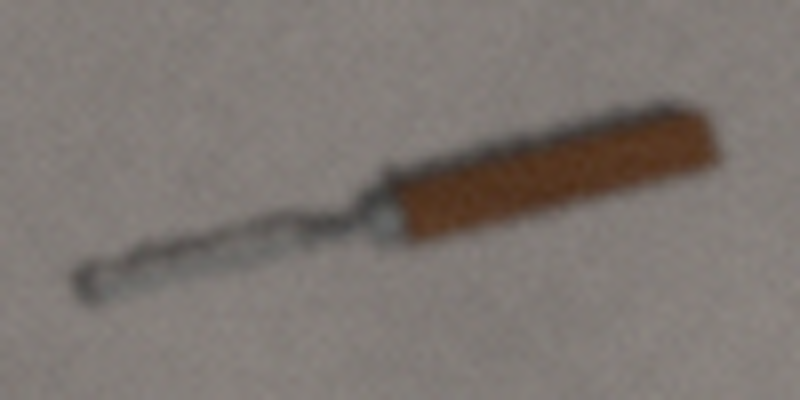

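View pics/sc_ov.png

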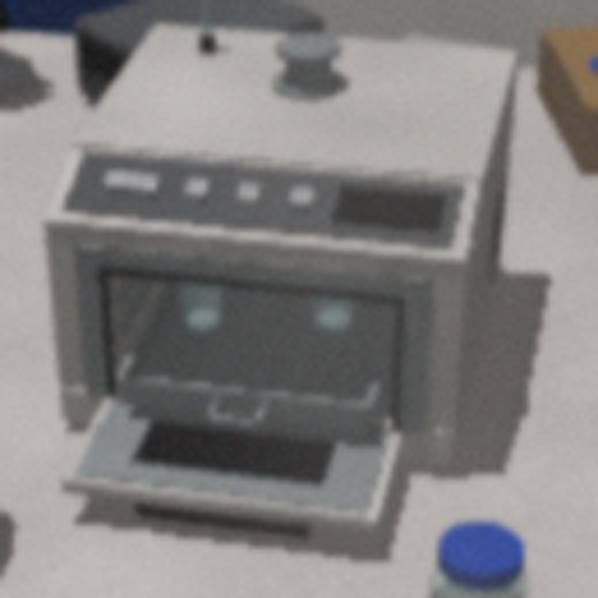

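```bash
cat >> h.py <<'E'
def ray(d,u,v,z):
    K=d["camera_matrix"];R=d["R"];t=d["t"]
    r=R.T@np.linalg.solve(K,[u,v,1.]); c=-R.T@t
    return c+r*(z-c[2])/r[2]
E
python3 - <<'E'
from h import *
d=np.load("top0.npz"); p=d["pixels"].astype(int)
g=p.mean(2)
# keys: bright within panel
sub=g[195:275,176:200]
print(np.round(sub[:, :].max(1)).astype(int))
m=(sub>105).astype(np.uint8)
# keep only panel columns
n,l,s,c=cv2.connectedComponentsWithStats(m)
for i in range(1,n):
    if s[i,4]>8: 
        u,v=c[i]+[176,195]; print(s[i],c[i]+[176,195],ray(d,u,v,.241).round(4))
hsv=cv2.cvtColor(d["pixels"],cv2.COLOR_BGR2HSV)
m=((hsv[...,0]<20)&(hsv[...,1]>100)).astype(np.uint8); m[:, :320]=0;m[:,430:]=0;m[245:]=0;m[:190]=0
cs,_=cv2.findContours(m,0,1)
for k in cs:
    if cv2.contourArea(k)>30:
        r=cv2.minAreaRect(k); print(r); 
        b=cv2.boxPoints(r); print([ray(d,*x,.036).round(4).tolist() for x in b], ray(d,*r[0],.036))
for (u,v) in [(320+88/8-.5,195+285/8-.5),(320+385/8-.5,195+220/8-.5)]:
    print(ray(d,u,v,.045))
# loop
for q in [(415,375),(415,440),(462,375),(462,440),(437,406)]:
    u,v=150+q[0]/5-.4,140+q[1]/5-.4; print("loop",q,ray(d,u,v,.084))
# depth check
for (u,v) in [(190,207),(190,224),(188,255),(230,240),(385,217),(240,205),(240,250)]:
    z=d["z_map"][v,u]; X=d["R"].T@(np.linalg.solve(d["camera_matrix"],[u,v,1])*z-d["t"]); print((u,v),X.round(4))
E
```

```text
[109 102 101 100 101 103  97  97 104 118 122 122 127 125 115  98  86  86
  85  90  88  86  84  81  85 106 118 124 125 126 124 107  84  77  78  75
  75  75  75  73  82 106 121 125 128 126 125 114  96  79  75  74  77  75
  74  76  85 107 122 126 127 124 125 125 126 126 127 125 127 129 126 128
 126 124 107  84  76  74  75  74]
[11  9  6  6 33] [189.42424242 206.42424242] [0.5586 0.2727 0.241 ]
[11 25  5  7 29] [188.96551724 223.20689655] [0.5131 0.2731 0.241 ]
[10 41  6  7 36] [188.38888889 239.33333333] [0.4696 0.2739 0.241 ]
[ 9 57  7 18 97] [187.65979381 260.92783505] [0.4118 0.2748 0.241 ]
((389.063720703125, 216.2442626953125), (6.647110462188721, 38.78883743286133), 75.3791275024414)
[[0.5304, -0.2375, 0.036], [0.5607, -0.3579, 0.036], [0.5401, -0.3627, 0.036], [0.5099, -0.2425, 0.036]] [ 0.53525936 -0.30009147  0.036     ]
[ 0.49259024 -0.11263186  0.045     ]
[ 0.51726815 -0.23048793  0.045     ]
loop (415, 375) [0.54267128 0.18986005 0.084     ]
loop (415, 440) [0.50259332 0.18947368 0.084     ]
loop (462, 375) [0.54241503 0.16075044 0.084     ]
loop (462, 440) [0.50234797 0.16044156 0.084     ]
loop (437, 406) [0.52341303 0.17606523 0.084     ]
(190, 207) [0.5572 0.2722 0.2376]
(190, 224) [0.5109 0.2699 0.2421]
(188, 255) [0.4277 0.2737 0.2424]
(230, 240) [0.4645 0.1995 0.0734]
(385, 217) [ 0.533  -0.2873  0.0346]
(240, 205) [0.5746 0.1743 0.0491]
(240, 250) [0.4324 0.1738 0.0458]
```

```bash
cat >> h.py <<'E'
from scipy.spatial.transform import Rotation as Ro
def need(pos,ex=None,ey=None):
    "remaining shift in tool units (20mm) and turn in units of 4deg, to pose with tool x=ex, tool y=ey"
    s=manip.observe(); R=Ro.from_quat(s["tool_rot"]).as_matrix()
    print("t",round(s["t"],2),"pos",s["eef_pos"].round(4),"F",s["ft_force"].round(2),"w",round(s["width"],4)); print("tool axes cols\n",R.round(3))
    if ex is not None:
        ex=np.array(ex,float);ex/=np.linalg.norm(ex); ey=np.array(ey,float);ey-=ex*(ex@ey);ey/=np.linalg.norm(ey)
        T=np.c_[ex,ey,np.cross(ex,ey)]
        rv=Ro.from_matrix(R.T@T).as_rotvec(); print("turn units",np.round(rv/np.radians(4),2)); print("shift in target axes",np.round(T.T@(np.array(pos)-s["eef_pos"])/.02,2))
    d=R.T@(np.array(pos)-s["eef_pos"]); print("shift units (tool)",np.round(d/.02,2))
E
python3 - <<'E'
from h import *
n=np.array([0.0143*-.2955,-.2955,.955])
need(np.array([.5586,.2727,.241])+n*.05,-n,[-1,.0143,0])
need(np.array([.5586,.2727,.241])+n*.05,-n,[1,-.0143,0])
E
```

```text
t 0.15 pos [ 0.1639 -0.5246  0.2444] F [-0.05  0.59  0.76] w 0.0855
tool axes cols
 [[-0.     0.298 -0.954]
 [ 0.002 -0.954 -0.298]
 [-1.    -0.002 -0.   ]]
turn units [26.81 -2.91 -4.03]
shift in target axes [  9.53 -19.16  38.3 ]
shift units (tool) [ -2.16 -31.47 -30.5 ]
t 0.15 pos [ 0.1639 -0.5246  0.2444] F [-0.05  0.59  0.76] w 0.0855
tool axes cols
 [[-0.     0.298 -0.954]
 [ 0.002 -0.954 -0.298]
 [-1.    -0.002 -0.   ]]
turn units [-17.82   3.7   -2.67]
shift in target axes [  9.53  19.16 -38.3 ]
shift units (tool) [ -2.16 -31.47 -30.5 ]
```

Emit:
send_rows(commands=[{"ax":-0.9,"dx":-0.5},{"ax":-0.9,"dx":-0.5},{"ax":-0.9,"dx":-0.5},{"ax":-0.9,"dx":-0.5},{"ax":-0.9,"dx":-0.5},{"ax":-0.9,"dx":-0.5},{"ax":-0.9,"dx":-0.5},{"ax":-0.9,"dx":-0.5},{"ax":-0.9,"dx":-0.5},{"ax":-0.9,"dx":-0.5}], fingers=1)

```text
$.commands[0]: bad value
```

Emit:
send_rows(commands=[{"ax":-0.9},{"ax":-0.9},{"ax":-0.9},{"ax":-0.9},{"ax":-0.9},{"ax":-0.9},{"ax":-0.9},{"ax":-0.9},{"ax":-0.9},{"ax":-0.9}])

```text
$.commands[0]: bad value
```

```bash
cat > k.py <<'E'
from h import *
n=np.array([0.0143*-.2955,-.2955,.955])
need(np.array([.5586,.2727,.241])+n*.05,-n,[1,-.0143,0])
E
python3 k.py
```

```text
t 0.15 pos [ 0.1639 -0.5246  0.2444] F [-0.05  0.59  0.76] w 0.0855
tool axes cols
 [[-0.     0.298 -0.954]
 [ 0.002 -0.954 -0.298]
 [-1.    -0.002 -0.   ]]
turn units [-17.82   3.7   -2.67]
shift in target axes [  9.53  19.16 -38.3 ]
shift units (tool) [ -2.16 -31.47 -30.5 ]
```

Emit:
send_rows(commands=[{"dx":-0.5,"dy":0,"dz":0,"ax":-0.9,"ay":0,"az":0},{"dx":-0.5,"dy":0,"dz":0,"ax":-0.9,"ay":0,"az":0},{"dx":-0.5,"dy":0,"dz":0,"ax":-0.9,"ay":0,"az":0},{"dx":-0.5,"dy":0,"dz":0,"ax":-0.9,"ay":0,"az":0},{"dx":-0.5,"dy":0,"dz":0,"ax":-0.9,"ay":0,"az":0},{"dx":-0.5,"dy":0,"dz":0,"ax":-0.9,"ay":0,"az":0},{"dx":-0.5,"dy":0,"dz":0,"ax":-0.9,"ay":0,"az":0},{"dx":-0.5,"dy":0,"dz":0,"ax":-0.9,"ay":0,"az":0},{"dx":-0.5,"dy":0,"dz":0,"ax":-0.9,"ay":0,"az":0},{"dx":-0.5,"dy":0,"dz":0,"ax":-0.9,"ay":0,"az":0}], fingers=1)

```text
t: 1.4
eef_pos: [0.164, -0.5249, 0.3452]
tool_rot: [0.632, 0.318, -0.631, 0.318]
ft_force: [0.5, -0.2, 0.5]
width: 0.0002
```

```bash
python3 k.py
```

```text
t 1.4 pos [ 0.164  -0.5249  0.3452] F [ 0.49 -0.15  0.54] w 0.0002
tool axes cols
 [[-0.     0.804 -0.595]
 [ 0.001 -0.595 -0.804]
 [-1.    -0.001 -0.001]]
turn units [-8.86  4.15 -1.33]
shift in target axes [ 14.35  19.16 -36.82]
shift units (tool) [  2.85  -7.45 -43.19]
```

Emit:
send_rows(commands=[{"dx":0,"dy":0,"dz":-1,"ax":-0.9,"ay":0,"az":0},{"dx":0,"dy":0,"dz":-1,"ax":-0.9,"ay":0,"az":0},{"dx":0,"dy":0,"dz":-1,"ax":-0.9,"ay":0,"az":0},{"dx":0,"dy":0,"dz":-1,"ax":-0.9,"ay":0,"az":0},{"dx":0,"dy":0.5,"dz":-1,"ax":-0.9,"ay":0,"az":0},{"dx":0,"dy":1,"dz":-1,"ax":-0.9,"ay":0,"az":0},{"dx":0,"dy":1,"dz":-1,"ax":-0.9,"ay":0,"az":0},{"dx":0,"dy":1,"dz":-1,"ax":-0.9,"ay":0,"az":0},{"dx":0,"dy":1,"dz":-1,"ax":-0.9,"ay":0,"az":0},{"dx":0,"dy":1,"dz":-1,"ax":-0.9,"ay":0,"az":0}])

```text
t: 2.65
eef_pos: [0.3404, -0.3625, 0.3453]
tool_rot: [-0.502, -0.498, 0.502, -0.498]
ft_force: [0.3, 0.4, 0.2]
width: 0.0
```

```bash
python3 k.py
```

```text
t 2.65 pos [ 0.3404 -0.3625  0.3453] F [0.31 0.39 0.21] w 0.0
tool axes cols
 [[ 0.     1.    -0.007]
 [-0.    -0.007 -1.   ]
 [-1.     0.     0.   ]]
turn units [0.11 4.3  0.02]
shift in target axes [ 11.92  10.45 -28.95]
shift units (tool) [  2.82  10.69 -31.1 ]
```

Emit:
send_rows(commands=[{"dx":0,"dy":0.5,"dz":-1,"ax":0,"ay":0,"az":0},{"dx":0,"dy":0.5,"dz":-1,"ax":0,"ay":0,"az":0},{"dx":0,"dy":0.5,"dz":-1,"ax":0,"ay":0,"az":0},{"dx":0,"dy":0.5,"dz":-1,"ax":0,"ay":0,"az":0},{"dx":0,"dy":0.5,"dz":-1,"ax":0,"ay":0,"az":0},{"dx":0,"dy":0.5,"dz":-1,"ax":0,"ay":0,"az":0},{"dx":0,"dy":0.5,"dz":-1,"ax":0,"ay":0,"az":0},{"dx":0,"dy":0.5,"dz":-1,"ax":0,"ay":0,"az":0},{"dx":0,"dy":0.5,"dz":-1,"ax":0,"ay":0,"az":0},{"dx":0,"dy":0.5,"dz":-1,"ax":0,"ay":0,"az":0}])

```text
t: 3.9
eef_pos: [0.4417, -0.1637, 0.3453]
tool_rot: [-0.502, -0.498, 0.502, -0.498]
ft_force: [0.2, 0.3, 0.3]
width: -0.0001
```

Emit:
send_rows(commands=[{"dx":0,"dy":0.5,"dz":-1,"ax":0,"ay":0,"az":0},{"dx":0,"dy":0.5,"dz":-1,"ax":0,"ay":0,"az":0},{"dx":0,"dy":0.5,"dz":-1,"ax":0,"ay":0,"az":0},{"dx":0,"dy":0.5,"dz":-1,"ax":0,"ay":0,"az":0},{"dx":0,"dy":0.5,"dz":-1,"ax":0,"ay":0,"az":0},{"dx":0,"dy":0.5,"dz":-1,"ax":0,"ay":0,"az":0},{"dx":0,"dy":0.5,"dz":-1,"ax":0,"ay":0,"az":0},{"dx":0,"dy":0.5,"dz":-1,"ax":0,"ay":0,"az":0},{"dx":0,"dy":0.5,"dz":-1,"ax":0,"ay":0,"az":0},{"dx":0,"dy":0.5,"dz":-1,"ax":0,"ay":0,"az":0}])

```text
t: 5.15
eef_pos: [0.5437, 0.035, 0.3454]
tool_rot: [-0.502, -0.498, 0.502, -0.498]
ft_force: [-0.7, -0.6, -0.3]
width: -0.0003
```

```bash
python3 k.py; python3 -c "
from h import *
s=manip.observe();d=cams.snapshot('wrist');cv2.imwrite('pics/w1.png',d['pixels']);np.savez('w1.npz',pos=s['eef_pos'],q=s['tool_rot'],**d)"
```

```text
t 5.15 pos [0.5437 0.035  0.3454] F [-0.67 -0.57 -0.35] w -0.0003
tool axes cols
 [[ 0.     1.    -0.009]
 [-0.    -0.009 -1.   ]
 [-1.     0.     0.   ]]
turn units [0.08 4.3  0.01]
shift in target axes [ 6.    0.58 -9.82]
shift units (tool) [  2.83   0.64 -11.15]
```

View pics/w1.png

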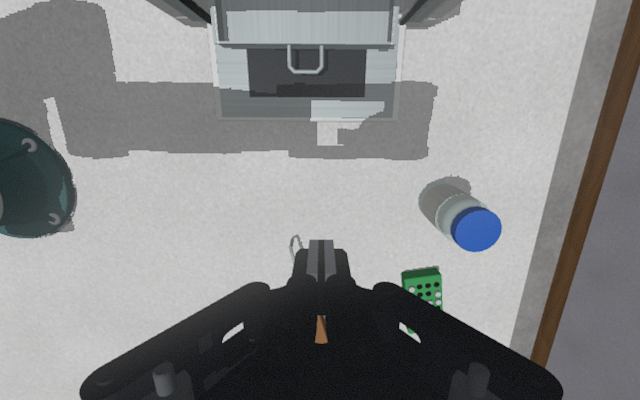

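```bash
cat >> h.py <<'E'
def wray(d,u,v,z):
    H=d["hand_eye"]; R=Ro.from_quat(d["q"]).as_matrix()
    r=R@H[:3,:3]@np.linalg.solve(d["camera_matrix"],[u,v,1.]); c=d["pos"]+R@H[:3,3]
    return c+r*(z-c[2])/r[2]
E
python3 - <<'E'
from h import *
d=np.load("w1.npz"); p=d["pixels"]
cv2.imwrite("pics/w1c.png",cv2.resize(p[0:120,205:405],None,fx=4,fy=4,interpolation=cv2.INTER_CUBIC))
E
```

```text
(no output)
```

View pics/w1c.png

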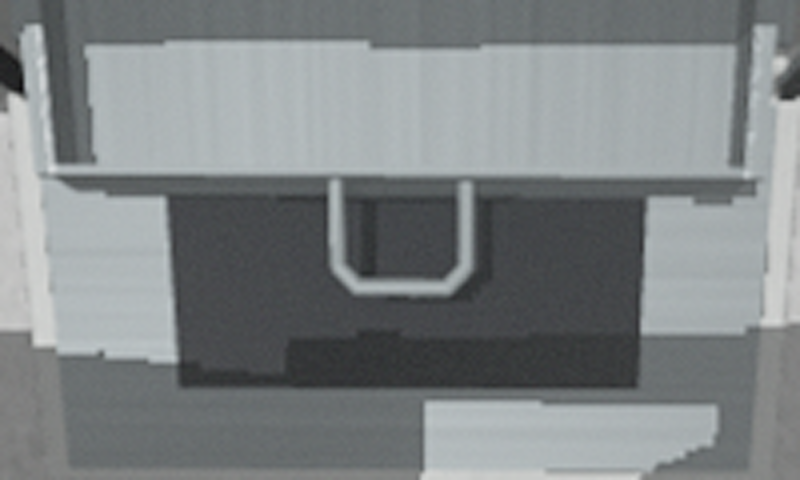

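Emit:
send_rows(commands=[{"dx":0,"dy":0,"dz":-1,"ax":0,"ay":0.5,"az":0},{"dx":0,"dy":0,"dz":-1,"ax":0,"ay":0.5,"az":0},{"dx":0,"dy":0,"dz":-1,"ax":0,"ay":0.5,"az":0},{"dx":0,"dy":0,"dz":-1,"ax":0,"ay":0.5,"az":0},{"dx":0,"dy":0,"dz":-1,"ax":0,"ay":0.5,"az":0},{"dx":0,"dy":0,"dz":-1,"ax":0,"ay":0.5,"az":0},{"dx":0.5,"dy":0,"dz":-1,"ax":0,"ay":0.5,"az":0},{"dx":0.5,"dy":0,"dz":-1,"ax":0,"ay":0.5,"az":0},{"dx":0.5,"dy":0,"dz":-1,"ax":0,"ay":0.3,"az":0}])

```text
t: 6.32
eef_pos: [0.5461, 0.2195, 0.3401]
tool_rot: [0.572, 0.566, -0.422, 0.416]
ft_force: [0.2, 0.9, 0.4]
width: 0.0002
```

```bash
python3 k.py; python3 -c "
from h import *
s=manip.observe();d=cams.snapshot('wrist');cv2.imwrite('pics/w2.png',d['pixels']);np.savez('w2.npz',pos=s['eef_pos'],q=s['tool_rot'],**d)"
```

```text
t 6.33 pos [0.5461 0.2195 0.3401] F [0.21 0.86 0.39] w 0.0002
tool axes cols
 [[ 0.002  1.    -0.012]
 [ 0.297 -0.012 -0.955]
 [-0.955 -0.001 -0.297]]
turn units [ 0.03 -0.02  0.03]
shift in target axes [ 3.02  0.59 -1.08]
shift units (tool) [ 3.02  0.6  -1.08]
```

View pics/w2.png

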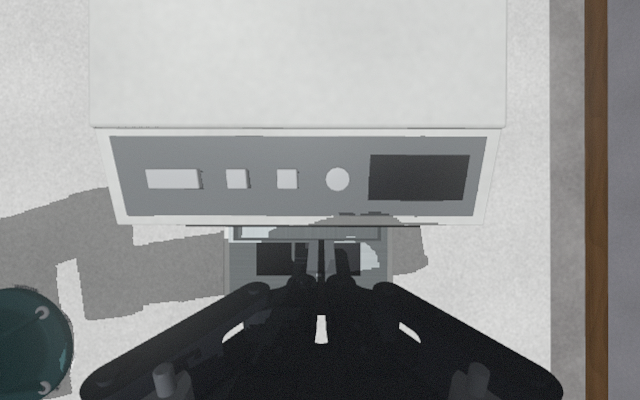

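```bash
python3 - <<'E'
from h import *
d=np.load("w2.npz")
g=d["pixels"].mean(2); m=(g>170).astype(np.uint8); m[:160]=0;m[200:]=0;m[:,:140]=0;m[:,360:]=0
n,l,s,c=cv2.connectedComponentsWithStats(m)
for i in range(1,n):
    if s[i,4]>50: print(s[i],c[i].round(1),wray(d,*c[i],.241).round(4), d["z_map"][int(c[i][1]),int(c[i][0])])
d=np.load("w1.npz")
for q in [(345,180),(460,180),(402,280),(402,296),(402,172)]:
    print(q,wray(d,205+q[0]/4-.4,q[1]/4-.4,.084).round(4))
E
```

```text
[145 169  54  19 954] [171.8 178. ] [0.4148 0.2749 0.241 ] 0.24606436
[226 169  20  19 355] [235.7 178.1] [0.4715 0.2742 0.241 ] 0.24586515
[326 168  23  23 415] [337.  178.7] [0.5615 0.2728 0.241 ] 0.2453065
[277 170  20  19 359] [286.4 178.8] [0.5165 0.2731 0.241 ] 0.24484561
(345, 180) [0.5081 0.1932 0.084 ]
(460, 180) [0.5442 0.1929 0.084 ]
(402, 280) [0.5252 0.1644 0.084 ]
(402, 296) [0.5251 0.1597 0.084 ]
(402, 172) [0.526  0.1953 0.084 ]
```

Emit:
send_rows(commands=[{"dx":1,"dy":0.35,"dz":-0.54,"ax":0,"ay":0,"az":0},{"dx":1,"dy":0.3,"dz":-0.54,"ax":0,"ay":0,"az":0},{"dx":1,"dy":0,"dz":0,"ax":0,"ay":0,"az":0},{"dx":1,"dy":0,"dz":0,"ax":0,"ay":0,"az":0},{"dx":0.6,"dy":0,"dz":0,"ax":0,"ay":0,"az":0},{"dx":0,"dy":0,"dz":0,"ax":0,"ay":0,"az":0}])

```text
t: 7.12
eef_pos: [0.5593, 0.2663, 0.2576]
tool_rot: [0.571, 0.567, -0.423, 0.417]
ft_force: [-0.3, -0.4, 0.2]
width: 0.0002
```

```bash
python3 k.py
```

```text
t 7.12 pos [0.5593 0.2663 0.2576] F [-0.29 -0.41  0.18] w 0.0002
tool axes cols
 [[ 0.     1.    -0.011]
 [ 0.295 -0.011 -0.955]
 [-0.956 -0.003 -0.295]]
turn units [0.03 0.01 0.06]
shift in target axes [-1.61 -0.04 -0.06]
shift units (tool) [-1.61 -0.05 -0.06]
```

Emit:
send_rows(commands=[{"dx":0.2,"dy":0,"dz":0,"ax":0,"ay":0,"az":0},{"dx":0.1,"dy":0,"dz":0,"ax":0,"ay":0,"az":0},{"dx":0.1,"dy":0,"dz":0,"ax":0,"ay":0,"az":0},{"dx":0,"dy":0,"dz":0,"ax":0,"ay":0,"az":0}])

```text
t: 7.62
eef_pos: [0.5602, 0.2682, 0.2527]
tool_rot: [0.573, 0.566, -0.422, 0.418]
ft_force: [-0.3, -1.1, 2.3]
width: 0.0001
```

Emit:
send_rows(commands=[{"dx":0.1,"dy":0,"dz":0,"ax":0,"ay":0,"az":0},{"dx":0.1,"dy":0,"dz":0,"ax":0,"ay":0,"az":0},{"dx":0,"dy":0,"dz":0,"ax":0,"ay":0,"az":0}])

```text
t: 8.0
eef_pos: [0.5602, 0.2694, 0.2493]
tool_rot: [0.573, 0.565, -0.421, 0.418]
ft_force: [-0.8, -2.6, 5.4]
width: -0.0001
```

Emit:
send_rows(commands=[{"dx":0.15,"dy":0,"dz":0,"ax":0,"ay":0,"az":0},{"dx":0,"dy":0,"dz":0,"ax":0,"ay":0,"az":0}])

```text
t: 8.25
eef_pos: [0.5602, 0.2694, 0.249]
tool_rot: [0.573, 0.565, -0.421, 0.419]
ft_force: [-3.9, -6.4, 12.4]
width: 0.0003
```

```bash
python3 - <<'E'
from h import *
s=manip.observe();d=cams.snapshot('wrist');cv2.imwrite('pics/w3.png',d['pixels']); print(s['ft_force'],s['eef_pos'])
E
```

```text
[-3.93768724 -6.41614247 12.39190328] [0.56021038 0.26943302 0.24904415]
```

View pics/w3.png

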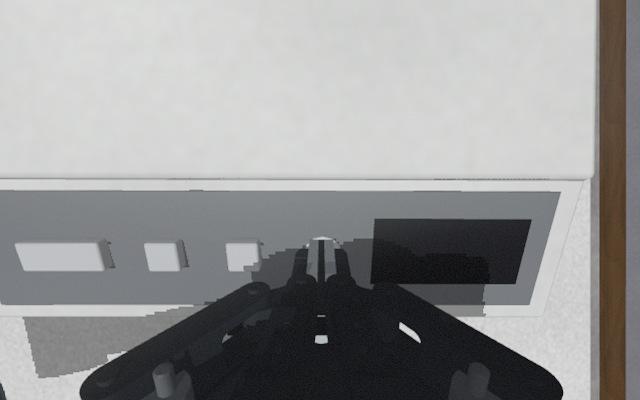

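Emit:
send_rows(commands=[{"dx":-0.75,"dy":0,"dz":0,"ax":0,"ay":0,"az":0},{"dx":-1,"dy":0,"dz":0,"ax":0,"ay":0,"az":0},{"dx":0,"dy":-1,"dz":0,"ax":0,"ay":0,"az":0},{"dx":0,"dy":-1,"dz":0,"ax":0,"ay":0,"az":0},{"dx":0,"dy":-1,"dz":0,"ax":0,"ay":0,"az":0},{"dx":0,"dy":-1,"dz":0,"ax":0,"ay":0,"az":0},{"dx":0,"dy":-1,"dz":0,"ax":0,"ay":0,"az":0},{"dx":0,"dy":-1,"dz":0,"ax":0,"ay":0,"az":0},{"dx":0,"dy":-1,"dz":0,"ax":0,"ay":0,"az":0},{"dx":0,"dy":-0.35,"dz":0,"ax":0,"ay":0,"az":0}])

```text
t: 9.55
eef_pos: [0.4118, 0.2618, 0.2784]
tool_rot: [0.572, 0.566, -0.422, 0.417]
ft_force: [-0.6, -0.2, 1.0]
width: 0.0002
```

```bash
sed 's/.5586,.2727/.4132,.2749/;s/n\*.05/n*.0178/' k.py > k2.py; python3 k2.py
```

```text
t 9.55 pos [0.4118 0.2618 0.2784] F [-0.64 -0.24  0.96] w 0.0002
tool axes cols
 [[ 0.002  1.    -0.01 ]
 [ 0.296 -0.011 -0.955]
 [-0.955 -0.001 -0.296]]
turn units [0.05 0.   0.03]
shift in target axes [ 1.09  0.06 -0.07]
shift units (tool) [ 1.09  0.06 -0.07]
```

Emit:
send_rows(commands=[{"dx":0.7,"dy":0.05,"dz":-0.07,"ax":0,"ay":0,"az":0},{"dx":0.35,"dy":0,"dz":0,"ax":0,"ay":0,"az":0},{"dx":0.2,"dy":0,"dz":0,"ax":0,"ay":0,"az":0},{"dx":0.15,"dy":0,"dz":0,"ax":0,"ay":0,"az":0},{"dx":0.15,"dy":0,"dz":0,"ax":0,"ay":0,"az":0},{"dx":0.1,"dy":0,"dz":0,"ax":0,"ay":0,"az":0},{"dx":0,"dy":0,"dz":0,"ax":0,"ay":0,"az":0}])

```text
t: 10.42
eef_pos: [0.414, 0.272, 0.2494]
tool_rot: [0.572, 0.565, -0.422, 0.418]
ft_force: [-2.6, -6.2, 7.2]
width: -0.0
```

Emit:
send_rows(commands=[{"dx":0.1,"dy":0,"dz":0,"ax":0,"ay":0,"az":0},{"dx":0,"dy":0,"dz":0,"ax":0,"ay":0,"az":0}])

```text
t: 10.68
eef_pos: [0.414, 0.2721, 0.2492]
tool_rot: [0.573, 0.565, -0.422, 0.419]
ft_force: [-5.9, -10.6, 13.2]
width: 0.0002
```

```bash
python3 - <<'E'
from h import *
s=manip.observe();d=cams.snapshot('wrist');cv2.imwrite('pics/w4.png',d['pixels'])
E
```

```text
(no output)
```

View pics/w4.png

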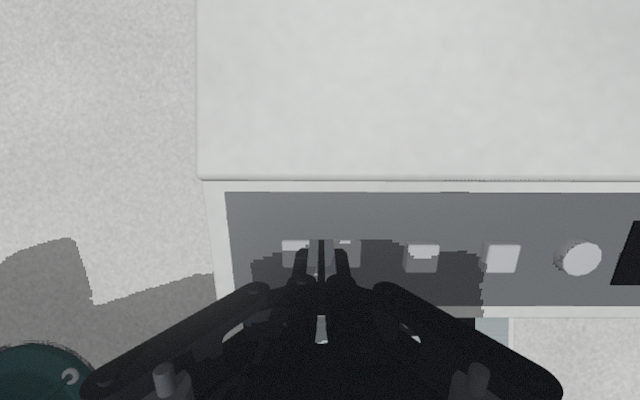

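Emit:
send_rows(commands=[{"dx":-1,"dy":0,"dz":0,"ax":0,"ay":0,"az":0},{"dx":-1,"dy":0,"dz":0,"ax":0,"ay":0,"az":0},{"dx":-1,"dy":0,"dz":0,"ax":0,"ay":0,"az":0},{"dx":-0.5,"dy":0,"dz":1,"ax":0,"ay":-0.6,"az":0},{"dx":0,"dy":0,"dz":1,"ax":0,"ay":-0.6,"az":0},{"dx":0,"dy":0,"dz":1,"ax":0,"ay":-0.6,"az":0},{"dx":0,"dy":0.2,"dz":1,"ax":0,"ay":-0.6,"az":0},{"dx":0,"dy":0.2,"dz":1,"ax":0,"ay":-0.6,"az":0},{"dx":0,"dy":0.2,"dz":1,"ax":0,"ay":-0.6,"az":0},{"dx":0,"dy":0.2,"dz":1,"ax":0,"ay":-0.7,"az":0}])

```text
t: 11.98
eef_pos: [0.4285, 0.1147, 0.2882]
tool_rot: [0.503, 0.497, -0.503, 0.498]
ft_force: [0.3, 0.1, 0.3]
width: -0.0
```

Emit:
send_rows(commands=[{"dx":0,"dy":0.2,"dz":1,"ax":0,"ay":0,"az":0},{"dx":0,"dy":0.2,"dz":1,"ax":0,"ay":0,"az":0},{"dx":0,"dy":0.2,"dz":1,"ax":0,"ay":0,"az":0},{"dx":0,"dy":0.3,"dz":1,"ax":0,"ay":0,"az":0},{"dx":0,"dy":0.3,"dz":1,"ax":0,"ay":0,"az":0},{"dx":0,"dy":0.3,"dz":1,"ax":0,"ay":0,"az":0},{"dx":0,"dy":0.3,"dz":1,"ax":0,"ay":0,"az":0},{"dx":0,"dy":0.3,"dz":1,"ax":0,"ay":0,"az":0},{"dx":0,"dy":0.3,"dz":1,"ax":0,"ay":0,"az":0},{"dx":0,"dy":0.3,"dz":1,"ax":0,"ay":0,"az":0}], fingers=-1)

```text
t: 13.22
eef_pos: [0.4804, -0.0861, 0.2883]
tool_rot: [0.503, 0.497, -0.502, 0.497]
ft_force: [-0.3, -0.1, -0.1]
width: 0.0855
```

```bash
cat > k3.py <<'E'
from h import *
need([.533,-.29,.2],[0,0,-1],[.974,.226,0])
E
python3 k3.py
```

```text
t 13.22 pos [ 0.4804 -0.0861  0.2883] F [-0.34 -0.12 -0.06] w 0.0855
tool axes cols
 [[ 0.001  1.    -0.011]
 [ 0.    -0.011 -1.   ]
 [-1.     0.001 -0.   ]]
turn units [-3.42 -0.   -0.01]
shift in target axes [ 4.42  0.26 10.53]
shift units (tool) [ 4.41  2.74 10.17]
```

Turn first (in the first rows), then travel.

Emit:
send_rows(commands=[{"dx":0,"dy":0.3,"dz":1,"ax":-0.85,"ay":0,"az":0},{"dx":0,"dy":0.2,"dz":1,"ax":-0.85,"ay":0,"az":0},{"dx":0,"dy":0.1,"dz":1,"ax":-0.85,"ay":0,"az":0},{"dx":0.4,"dy":0,"dz":1,"ax":-0.85,"ay":0,"az":0},{"dx":1,"dy":0,"dz":1,"ax":0,"ay":0,"az":0},{"dx":1,"dy":0,"dz":1,"ax":0,"ay":0,"az":0},{"dx":1,"dy":0,"dz":1,"ax":0,"ay":0,"az":0},{"dx":1,"dy":0,"dz":1,"ax":0,"ay":0,"az":0},{"dx":0,"dy":0,"dz":1,"ax":0,"ay":0,"az":0},{"dx":0,"dy":0,"dz":1,"ax":0,"ay":0,"az":0}])

```text
t: 14.48
eef_pos: [0.5255, -0.2831, 0.2009]
tool_rot: [0.44, 0.553, -0.44, 0.554]
ft_force: [-0.5, -0.6, 0.6]
width: 0.0853
```

```bash
python3 k3.py; python3 -c "
from h import *
s=manip.observe();d=cams.snapshot('wrist');cv2.imwrite('pics/w5.png',d['pixels']);np.savez('w5.npz',pos=s['eef_pos'],q=s['tool_rot'],**d)"
```

```text
t 14.47 pos [ 0.5255 -0.2831  0.2009] F [-0.46 -0.56  0.58] w 0.0853
tool axes cols
 [[ 0.001  0.975  0.224]
 [-0.001  0.224 -0.975]
 [-1.     0.001  0.001]]
turn units [-0.03  0.01 -0.01]
shift in target axes [0.05 0.29 0.42]
shift units (tool) [0.05 0.29 0.42]
```

View pics/w5.png

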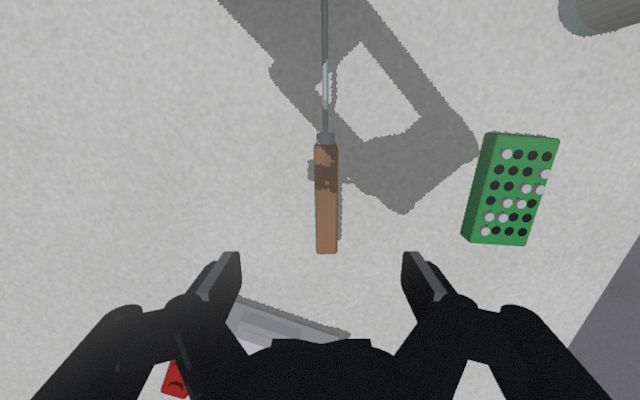

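```bash
python3 - <<'E'
from h import *
d=np.load("w5.npz")
hsv=cv2.cvtColor(d["pixels"],cv2.COLOR_BGR2HSV)
m=((hsv[...,0]<20)&(hsv[...,1]>80)).astype(np.uint8); m[:120]=0;m[270:]=0;m[:,:300]=0;m[:,:]*=1;m[:,360:]=0
for r in range(140,258,12):
    c=np.where(m[r])[0]; 
    if len(c): print(r,c.min(),c.max())
c=np.where(m[:,326])[0];print(c.min(),c.max())
F=wray(d,325.5,c.min()-.5,.036);B=wray(d,326.5,c.max()+.5,.036)
print(F,B,(F+B)/2,np.linalg.norm(F-B),np.degrees(np.arctan2(*(F-B)[[1,0]])))
print(np.linalg.norm(wray(d,315,165,.036)-wray(d,338.5,165,.036)))
E
```

```text
152 315 325
164 315 329
188 321 328
200 316 336
212 316 336
224 316 336
236 316 336
248 317 336
153 252
[ 0.52286212 -0.24628995  0.036     ] [ 0.55128761 -0.3613803   0.036     ] [ 0.53707486 -0.30383512  0.036     ] 0.11854871212893406 103.87349964828324
0.0252273444183992
```

```bash
sed -i 's/^need.*/need([.5337,-.2893,.024],[0,0,-1],[.972,.235,0])/' k3.py; python3 k3.py
```

```text
t 14.53 pos [ 0.5258 -0.2857  0.2012] F [ 0.3  -2.47  0.51] w 0.0854
tool axes cols
 [[ 0.002  0.975  0.222]
 [-0.003  0.222 -0.975]
 [-1.     0.001  0.004]]
turn units [-0.19  0.05 -0.02]
shift in target axes [8.86 0.34 0.27]
shift units (tool) [8.86 0.33 0.23]
```

Emit:
send_rows(commands=[{"dx":1,"dy":0.33,"dz":0.23,"ax":-0.19,"ay":0,"az":0},{"dx":1,"dy":0,"dz":0,"ax":0,"ay":0,"az":0},{"dx":1,"dy":0,"dz":0,"ax":0,"ay":0,"az":0},{"dx":1,"dy":0,"dz":0,"ax":0,"ay":0,"az":0},{"dx":1,"dy":0,"dz":0,"ax":0,"ay":0,"az":0},{"dx":1,"dy":0,"dz":0,"ax":0,"ay":0,"az":0},{"dx":0,"dy":0,"dz":0,"ax":0,"ay":0,"az":0}])

```text
t: 15.4
eef_pos: [0.5312, -0.283, 0.0775]
tool_rot: [0.436, 0.558, -0.436, 0.554]
ft_force: [0.1, 0.4, 0.1]
width: 0.0854
```

```bash
python3 k3.py; python3 -c "
from h import *
s=manip.observe();d=cams.snapshot('wrist');cv2.imwrite('pics/w6.png',d['pixels']);np.savez('w6.npz',pos=s['eef_pos'],q=s['tool_rot'],**d)"
```

```text
t 15.4 pos [ 0.5312 -0.283   0.0775] F [0.09 0.42 0.09] w 0.0854
tool axes cols
 [[-0.004  0.971  0.238]
 [ 0.003  0.238 -0.971]
 [-1.    -0.003 -0.004]]
turn units [ 0.05 -0.06  0.05]
shift in target axes [2.67 0.05 0.34]
shift units (tool) [2.67 0.06 0.35]
```

View pics/w6.png

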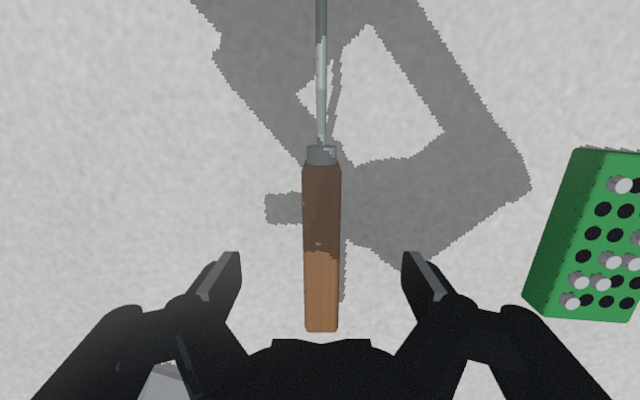

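```bash
python3 - <<'E'
from h import *
d=np.load("w6.npz")
F=wray(d,321.5,164,.036);B=wray(d,321.5,316,.036);B2=wray(d,321,331,.036)
print(F,B,B2,(F+B2)/2,np.linalg.norm(F-B2),np.degrees(np.arctan2(*(F-B2)[[1,0]])))
E
```

```text
[ 0.52067005 -0.23688536  0.036     ] [ 0.54815249 -0.34818136  0.036     ] [ 0.55110657 -0.36173727  0.036     ] [ 0.53588831 -0.29931132  0.036     ] 0.12850829234275105 103.7003914781001
```

Emit:
send_rows(commands=[{"dx":0.7,"dy":0.05,"dz":0.35,"ax":0,"ay":0,"az":0},{"dx":0.8,"dy":0,"dz":0,"ax":0,"ay":0,"az":0},{"dx":0.7,"dy":0,"dz":0,"ax":0,"ay":0,"az":0},{"dx":0.4,"dy":0,"dz":0,"ax":0,"ay":0,"az":0},{"dx":0,"dy":0,"dz":0,"ax":0,"ay":0,"az":0}])

```text
t: 16.08
eef_pos: [0.5343, -0.2908, 0.0272]
tool_rot: [0.437, 0.557, -0.437, 0.555]
ft_force: [0.5, -0.4, -0.8]
width: 0.0856
```

Emit:
send_rows(commands=[{"dx":0.35,"dy":0,"dz":0,"ax":0,"ay":0,"az":0},{"dx":0,"dy":0,"dz":0,"ax":0,"ay":0,"az":0}])

```text
t: 16.32
eef_pos: [0.5348, -0.2911, 0.0211]
tool_rot: [0.437, 0.556, -0.437, 0.556]
ft_force: [0.1, -0.1, 0.5]
width: 0.0854
```

Emit:
send_rows(commands=[{"dx":0,"dy":0,"dz":0,"ax":0,"ay":0,"az":0},{"dx":0,"dy":0,"dz":0,"ax":0,"ay":0,"az":0},{"dx":0,"dy":0,"dz":0,"ax":0,"ay":0,"az":0},{"dx":0,"dy":0,"dz":0,"ax":0,"ay":0,"az":0},{"dx":0,"dy":0,"dz":0,"ax":0,"ay":0,"az":0},{"dx":0,"dy":0,"dz":0,"ax":0,"ay":0,"az":0}], fingers=1)

```text
t: 17.08
eef_pos: [0.5353, -0.2915, 0.0218]
tool_rot: [0.437, 0.556, -0.437, 0.556]
ft_force: [-0.2, -0.3, 2.2]
width: 0.0246
```

Emit:
send_rows(commands=[{"dx":-0.5,"dy":0,"dz":0,"ax":0,"ay":0,"az":0},{"dx":-1,"dy":0,"dz":0,"ax":0,"ay":0,"az":0},{"dx":-1,"dy":0,"dz":0,"ax":0,"ay":0,"az":0},{"dx":-1,"dy":0,"dz":0,"ax":0,"ay":0,"az":0},{"dx":-1,"dy":0,"dz":0,"ax":0.9,"ay":0,"az":0},{"dx":-1,"dy":0,"dz":0,"ax":0.9,"ay":0,"az":0},{"dx":-0.5,"dy":0,"dz":0,"ax":0.9,"ay":0,"az":0},{"dx":0,"dy":0,"dz":-0.5,"ax":0.9,"ay":0,"az":0},{"dx":0,"dy":0,"dz":-0.5,"ax":0,"ay":0,"az":0}])

```text
t: 18.2
eef_pos: [0.5349, -0.2712, 0.1431]
tool_rot: [0.503, 0.496, -0.503, 0.498]
ft_force: [0.9, -0.4, -1.0]
width: 0.025
```

```bash
cat > k4.py <<'E'
from h import *
need([.5218,-.0106,.14],[0,0,-1],[1,-.0143,0])
E
python3 k4.py; python3 -c "
from h import *
s=manip.observe();d=cams.snapshot('wrist');cv2.imwrite('pics/w7.png',d['pixels']);np.savez('w7.npz',pos=s['eef_pos'],q=s['tool_rot'],**d)"
```

```text
t 18.2 pos [ 0.5349 -0.2712  0.1431] F [ 0.88 -0.37 -1.03] w 0.025
tool axes cols
 [[ 0.002  1.    -0.012]
 [-0.001 -0.012 -1.   ]
 [-1.     0.002  0.001]]
turn units [ 0.04  0.02 -0.03]
shift in target axes [  0.16  -0.84 -13.02]
shift units (tool) [  0.14  -0.8  -13.02]
```

View pics/w7.png

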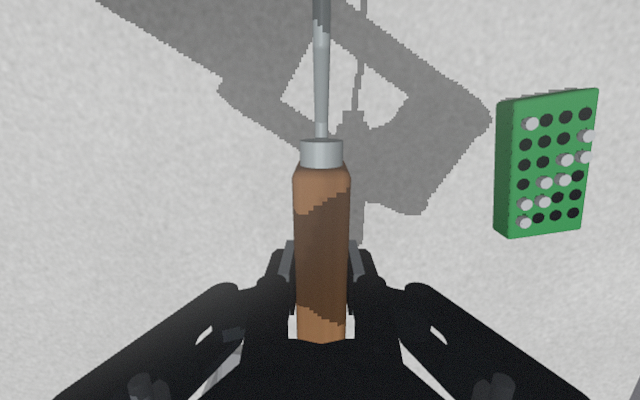

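Emit:
send_rows(commands=[{"dx":0,"dy":-0.1,"dz":-1,"ax":0,"ay":0,"az":0},{"dx":0,"dy":-0.1,"dz":-1,"ax":0,"ay":0,"az":0},{"dx":0,"dy":-0.1,"dz":-1,"ax":0,"ay":0,"az":0},{"dx":0,"dy":-0.1,"dz":-1,"ax":0,"ay":0,"az":0},{"dx":0,"dy":-0.1,"dz":-1,"ax":0,"ay":0,"az":0},{"dx":0,"dy":-0.1,"dz":-1,"ax":0,"ay":0,"az":0},{"dx":0,"dy":-0.1,"dz":-1,"ax":0,"ay":0,"az":0},{"dx":0,"dy":-0.1,"dz":-1,"ax":0,"ay":0,"az":0},{"dx":0,"dy":0,"dz":-1,"ax":0,"ay":0,"az":0},{"dx":0,"dy":0,"dz":-1,"ax":0,"ay":0,"az":0}])

```text
t: 19.5
eef_pos: [0.521, -0.0698, 0.1414]
tool_rot: [0.503, 0.497, -0.503, 0.497]
ft_force: [0.2, -0.2, -1.3]
width: 0.025
```

Emit:
send_rows(commands=[{"dx":0,"dy":0,"dz":-0.8,"ax":0,"ay":0,"az":0},{"dx":0,"dy":0,"dz":-0.5,"ax":0,"ay":0,"az":0},{"dx":0,"dy":0,"dz":0,"ax":0,"ay":0,"az":0}])

```text
t: 19.88
eef_pos: [0.5214, -0.0445, 0.1414]
tool_rot: [-0.503, -0.497, 0.503, -0.497]
ft_force: [-0.4, -0.5, -1.4]
width: 0.0251
```

```bash
python3 k4.py; python3 - <<'E'
from h import *
d=cams.snapshot('top'); np.savez("top1.npz",**d); p=d["pixels"]
cv2.imwrite("pics/t1.png",cv2.resize(p[195:280,200:330],None,fx=6,fy=6,interpolation=cv2.INTER_CUBIC))
d=cams.snapshot('scene'); np.savez("sc1.npz",**d); p=d["pixels"]
cv2.imwrite("pics/s1.png",cv2.resize(p[130:230,270:400],None,fx=6,fy=6,interpolation=cv2.INTER_CUBIC))
E
```

```text
t 19.88 pos [ 0.5214 -0.0445  0.1414] F [-0.37 -0.48 -1.42] w 0.0251
tool axes cols
 [[ 0.     1.    -0.011]
 [-0.    -0.011 -1.   ]
 [-1.     0.     0.   ]]
turn units [ 0.05  0.   -0.  ]
shift in target axes [ 0.07 -0.   -1.7 ]
shift units (tool) [ 0.07  0.   -1.7 ]
```

View pics/t1.png

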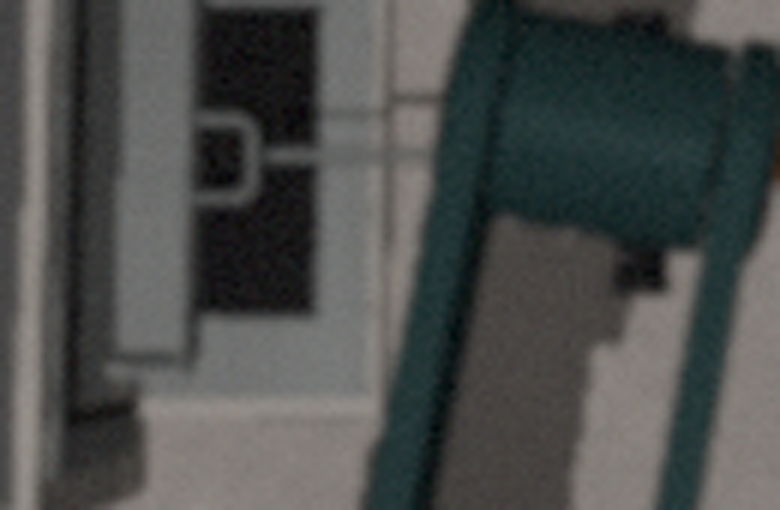

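View pics/s1.png

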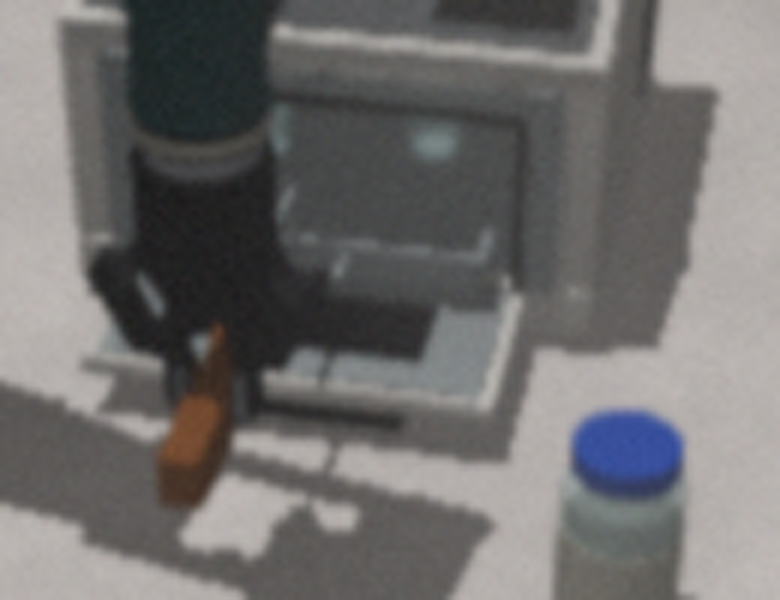

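```bash
python3 - <<'E'
from h import *
d=np.load("top1.npz")
f=lambda a,b,z:ray(d,200+a/6-.4,195+b/6-.4,z).round(4)
print("rodend",f(256,156,.165),f(245,156,.165),"rod far",f(425,155,.165))
print("loop y mid",f(228,159,.084),"front bar in/out",f(246,159,.084),f(262,159,.084),"legs",f(225,122,.084),f(225,198,.084))
E
```

```text
rodend [0.5213 0.1436 0.165 ] [0.5213 0.149  0.165 ] rod far [0.5211 0.0621 0.165 ]
loop y mid [0.5225 0.1742 0.084 ] front bar in/out [0.5224 0.1649 0.084 ] [0.5223 0.1567 0.084 ] legs [0.5415 0.1759 0.084 ] [0.5025 0.1756 0.084 ]
```

Emit:
send_rows(commands=[{"dx":0,"dy":0.05,"dz":-0.9,"ax":0,"ay":0,"az":0},{"dx":0,"dy":0,"dz":-0.8,"ax":0,"ay":0,"az":0},{"dx":0,"dy":0,"dz":0,"ax":0,"ay":0,"az":0},{"dx":0.5,"dy":0,"dz":0,"ax":0,"ay":0,"az":0},{"dx":0.6,"dy":0,"dz":0,"ax":0,"ay":0,"az":0},{"dx":0,"dy":0,"dz":0,"ax":0,"ay":0,"az":0}])

```text
t: 20.72
eef_pos: [0.5214, -0.0112, 0.1172]
tool_rot: [-0.502, -0.498, 0.504, -0.496]
ft_force: [0.2, 0.3, -1.1]
width: 0.0251
```

```bash
python3 k4.py; python3 - <<'E'
from h import *
d=cams.snapshot('top'); np.savez("top2.npz",**d); p=d["pixels"]
cv2.imwrite("pics/t2.png",cv2.resize(p[195:280,200:330],None,fx=6,fy=6,interpolation=cv2.INTER_CUBIC))
d=cams.snapshot('scene'); np.savez("sc2.npz",**d); p=d["pixels"]
cv2.imwrite("pics/s2.png",cv2.resize(p[150:210,290:370],None,fx=10,fy=10,interpolation=cv2.INTER_CUBIC))
E
```

```text
t 20.73 pos [ 0.5214 -0.0112  0.1172] F [ 0.23  0.27 -1.11] w 0.0251
tool axes cols
 [[-0.004  1.    -0.013]
 [ 0.    -0.013 -1.   ]
 [-1.    -0.004 -0.   ]]
turn units [ 0.02 -0.    0.06]
shift in target axes [-1.14  0.02 -0.03]
shift units (tool) [-1.14  0.02 -0.03]
```

View pics/t2.png

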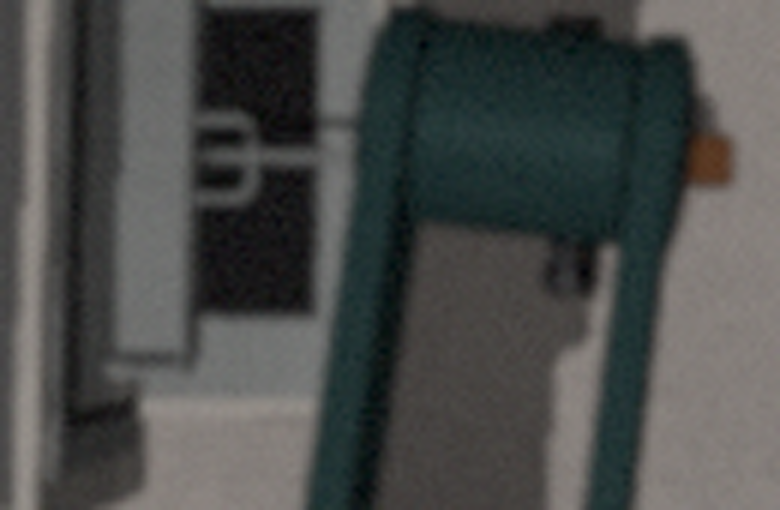

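View pics/s2.png

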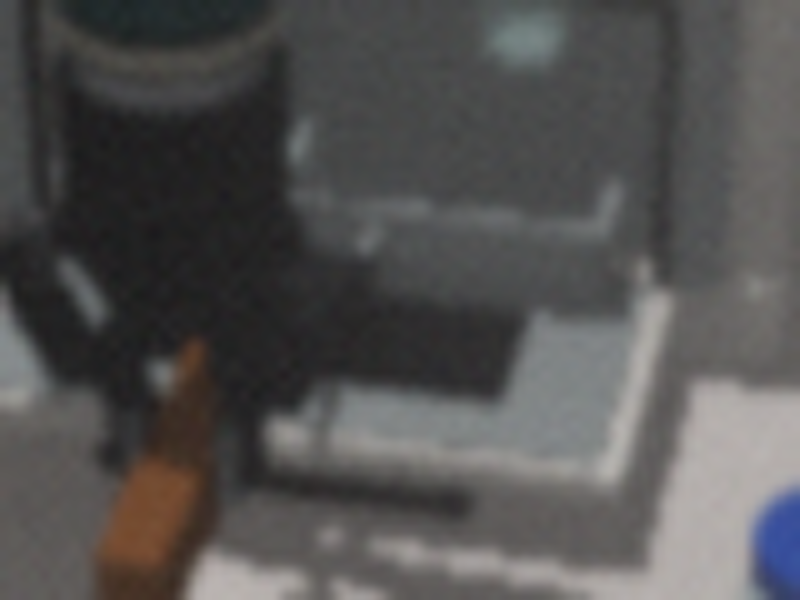

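Emit:
send_rows(commands=[{"dx":0.3,"dy":0,"dz":0,"ax":0,"ay":0,"az":0},{"dx":0.4,"dy":0,"dz":0,"ax":0,"ay":0,"az":0},{"dx":0.3,"dy":0,"dz":0,"ax":0,"ay":0,"az":0},{"dx":0,"dy":0,"dz":0,"ax":0,"ay":0,"az":0}])

```text
t: 21.32
eef_pos: [0.5221, -0.011, 0.0984]
tool_rot: [-0.503, -0.497, 0.503, -0.496]
ft_force: [-0.7, -0.4, -0.6]
width: 0.0249
```

Emit:
send_rows(commands=[{"dx":0.3,"dy":0,"dz":0,"ax":0,"ay":0,"az":0},{"dx":0.3,"dy":0,"dz":0,"ax":0,"ay":0,"az":0},{"dx":0.3,"dy":0,"dz":0,"ax":0,"ay":0,"az":0},{"dx":0,"dy":0,"dz":0,"ax":0,"ay":0,"az":0}])

```text
t: 21.82
eef_pos: [0.5221, -0.011, 0.0805]
tool_rot: [-0.503, -0.497, 0.503, -0.497]
ft_force: [0.0, -1.1, -1.3]
width: 0.0251
```

```bash
python3 k4.py; python3 - <<'E'
from h import *
d=cams.snapshot('top'); np.savez("top3.npz",**d); p=d["pixels"]
cv2.imwrite("pics/t3.png",cv2.resize(p[195:280,200:330],None,fx=6,fy=6,interpolation=cv2.INTER_CUBIC))
E
```

```text
t 21.82 pos [ 0.5221 -0.011   0.0805] F [ 0.02 -1.05 -1.33] w 0.0251
tool axes cols
 [[-0.002  1.    -0.012]
 [ 0.    -0.012 -1.   ]
 [-1.    -0.002 -0.   ]]
turn units [ 0.03 -0.    0.02]
shift in target axes [-2.98 -0.02 -0.02]
shift units (tool) [-2.98 -0.02 -0.02]
```

View pics/t3.png

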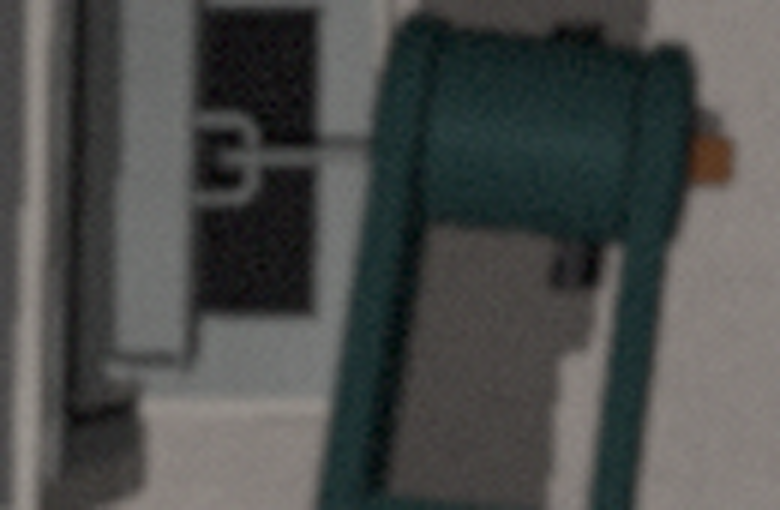

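Emit:
send_rows(commands=[{"dx":0,"dy":0,"dz":0.1,"ax":0,"ay":0,"az":0},{"dx":0,"dy":0,"dz":0.2,"ax":0,"ay":0,"az":0},{"dx":0,"dy":0,"dz":0.2,"ax":0,"ay":0,"az":0},{"dx":0,"dy":0,"dz":0.2,"ax":0,"ay":0,"az":0},{"dx":0,"dy":0,"dz":0.25,"ax":0,"ay":0,"az":0},{"dx":0,"dy":0,"dz":0.3,"ax":0,"ay":0,"az":0},{"dx":0,"dy":0,"dz":0.35,"ax":0,"ay":0,"az":0},{"dx":0,"dy":0,"dz":0.3,"ax":0,"ay":0,"az":0},{"dx":0,"dy":0,"dz":0.2,"ax":0,"ay":0,"az":0},{"dx":0,"dy":0,"dz":0.1,"ax":0,"ay":0,"az":0}])

```text
t: 23.12
eef_pos: [0.5222, -0.0554, 0.0814]
tool_rot: [-0.503, -0.497, 0.503, -0.497]
ft_force: [0.3, 2.8, -0.5]
width: 0.0251
```

```bash
python3 k4.py; python3 - <<'E'
from h import *
d=cams.snapshot('top'); np.savez("top4.npz",**d); p=d["pixels"]
cv2.imwrite("pics/t4.png",cv2.resize(p[195:280,200:330],None,fx=6,fy=6,interpolation=cv2.INTER_CUBIC))
E
```

```text
t 23.12 pos [ 0.5222 -0.0554  0.0814] F [ 0.34  2.81 -0.46] w 0.0251
tool axes cols
 [[ 0.     1.    -0.012]
 [-0.    -0.012 -1.   ]
 [-1.     0.     0.   ]]
turn units [ 0.03  0.   -0.  ]
shift in target axes [-2.93 -0.05 -2.24]
shift units (tool) [-2.93 -0.05 -2.24]
```

View pics/t4.png

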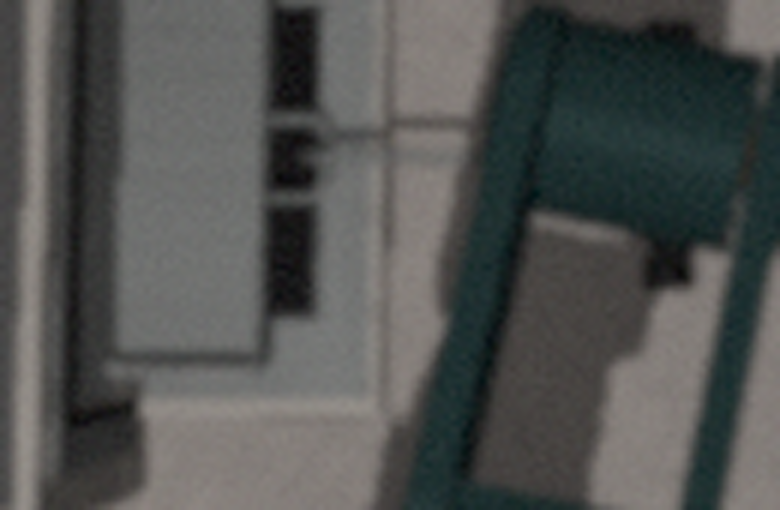

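Emit:
send_rows(commands=[{"dx":0,"dy":0,"dz":0.2,"ax":0,"ay":0,"az":0},{"dx":0,"dy":0,"dz":0.3,"ax":0,"ay":0,"az":0},{"dx":0,"dy":0,"dz":0.4,"ax":0,"ay":0,"az":0},{"dx":0,"dy":0,"dz":0.5,"ax":0,"ay":0,"az":0},{"dx":0,"dy":0,"dz":0.5,"ax":0,"ay":0,"az":0},{"dx":0,"dy":0,"dz":0.5,"ax":0,"ay":0,"az":0},{"dx":0,"dy":0,"dz":0.5,"ax":0,"ay":0,"az":0},{"dx":0,"dy":0,"dz":0.5,"ax":0,"ay":0,"az":0},{"dx":0,"dy":0,"dz":0.4,"ax":0,"ay":0,"az":0},{"dx":0,"dy":0,"dz":0.3,"ax":0,"ay":0,"az":0}])

```text
t: 24.42
eef_pos: [0.5211, -0.1376, 0.0814]
tool_rot: [-0.503, -0.497, 0.503, -0.497]
ft_force: [-0.8, 2.6, -0.9]
width: 0.025
```

Emit:
send_rows(commands=[{"dx":0,"dy":0,"dz":0.2,"ax":0,"ay":0,"az":0},{"dx":0,"dy":0,"dz":0.2,"ax":0,"ay":0,"az":0},{"dx":0,"dy":0,"dz":0.2,"ax":0,"ay":0,"az":0},{"dx":0,"dy":0,"dz":0.2,"ax":0,"ay":0,"az":0},{"dx":0,"dy":0,"dz":0.2,"ax":0,"ay":0,"az":0}])

```text
t: 25.05
eef_pos: [0.5208, -0.1556, 0.0811]
tool_rot: [0.504, 0.498, -0.502, 0.496]
ft_force: [0.7, 12.2, -1.6]
width: 0.0253
```

Emit:
send_rows(commands=[{"dx":0,"dy":0,"dz":0.1,"ax":0,"ay":0,"az":0},{"dx":0,"dy":0,"dz":0,"ax":0,"ay":0,"az":0}])

```text
t: 25.3
eef_pos: [0.5207, -0.1557, 0.0804]
tool_rot: [0.504, 0.499, -0.501, 0.495]
ft_force: [0.7, 11.7, -1.4]
width: 0.0253
```

```bash
python3 k4.py; python3 - <<'E'
from h import *
d=cams.snapshot('top'); np.savez("top5.npz",**d); p=d["pixels"]
cv2.imwrite("pics/t5.png",cv2.resize(p[180:290,170:330],None,fx=5,fy=5,interpolation=cv2.INTER_CUBIC))
d=cams.snapshot('scene'); np.savez("sc5.npz",**d); p=d["pixels"]
cv2.imwrite("pics/s5.png",cv2.resize(p[90:220,270:400],None,fx=4.6,fy=4.6,interpolation=cv2.INTER_CUBIC))
E
```

```text
t 25.3 pos [ 0.5207 -0.1557  0.0804] F [ 0.65 11.7  -1.43] w 0.0253
tool axes cols
 [[-0.001  1.    -0.012]
 [ 0.007 -0.012 -1.   ]
 [-1.    -0.001 -0.007]]
turn units [ 0.04 -0.11  0.02]
shift in target axes [-2.98 -0.05 -7.26]
shift units (tool) [-2.93 -0.03 -7.28]
```

View pics/t5.png

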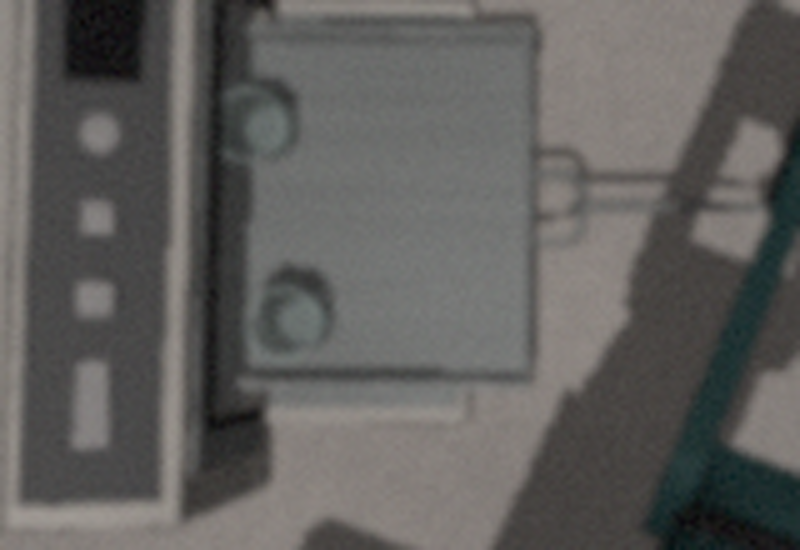

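View pics/s5.png

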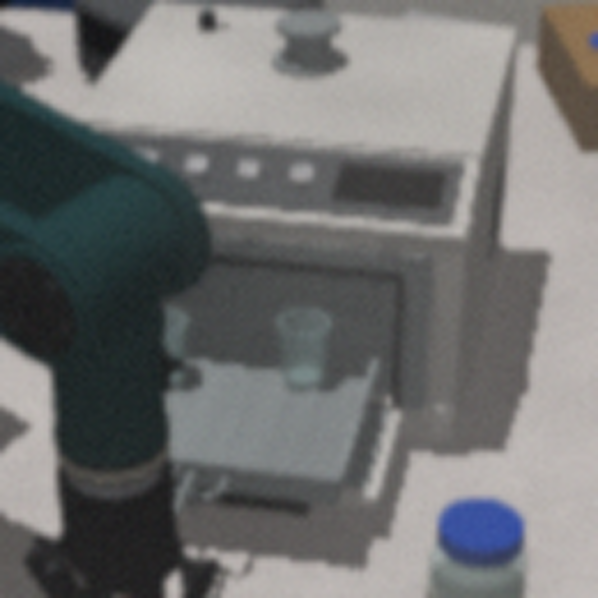

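```bash
python3 - <<'E'
from h import *
d=np.load("top5.npz")
f=lambda a,b,z:ray(d,170+a/5-.4,180+b/5-.4,z).round(4)
print("door edge",f(470,400,.05),"loop",f(557,197,.084),f(582,197,.084),"wall",f(535,197,.085))
d=np.load("top0.npz")
f=lambda a,b,z:ray(d,150+a/5-.4,140+b/5-.4,z).round(4)
print("door edge0",f(575,400,.05),"loop",f(438,407,.084))
E
```

```text
door edge [0.402  0.0985 0.05  ] loop [0.5278 0.0401 0.084 ] [0.5276 0.0247 0.084 ] wall [0.5279 0.0536 0.085 ]
door edge0 [0.5275 0.0957 0.05  ] loop [0.5228 0.1754 0.084 ]
```

Emit:
send_rows(commands=[{"dx":0,"dy":0,"dz":-0.2,"ax":0,"ay":0,"az":0},{"dx":0,"dy":0,"dz":-0.2,"ax":0,"ay":0,"az":0},{"dx":0,"dy":0,"dz":0,"ax":0,"ay":0,"az":0}])

```text
t: 25.78
eef_pos: [0.5211, -0.1516, 0.0816]
tool_rot: [-0.503, -0.497, 0.503, -0.497]
ft_force: [0.3, -0.7, -1.4]
width: 0.025
```

Force released. Lift gently.

Emit:
send_rows(commands=[{"dx":-0.3,"dy":0,"dz":0,"ax":0,"ay":0,"az":0},{"dx":-0.4,"dy":0,"dz":0,"ax":0,"ay":0,"az":0},{"dx":-0.5,"dy":0,"dz":0,"ax":0,"ay":0,"az":0},{"dx":-0.6,"dy":0,"dz":0,"ax":0,"ay":0,"az":0},{"dx":-0.7,"dy":0,"dz":0,"ax":0,"ay":0,"az":0},{"dx":-0.4,"dy":0,"dz":0,"ax":0,"ay":0,"az":0},{"dx":0,"dy":0,"dz":0,"ax":0,"ay":0,"az":0}])

```text
t: 26.65
eef_pos: [0.5216, -0.1513, 0.1406]
tool_rot: [0.503, 0.496, -0.503, 0.498]
ft_force: [0.3, 0.1, -2.2]
width: 0.0255
```

```bash
python3 - <<'E'
from h import *
d=cams.snapshot('top'); p=d["pixels"]
cv2.imwrite("pics/t6.png",cv2.resize(p[180:290,170:330],None,fx=5,fy=5,interpolation=cv2.INTER_CUBIC))
E
```

```text
(no output)
```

View pics/t6.png

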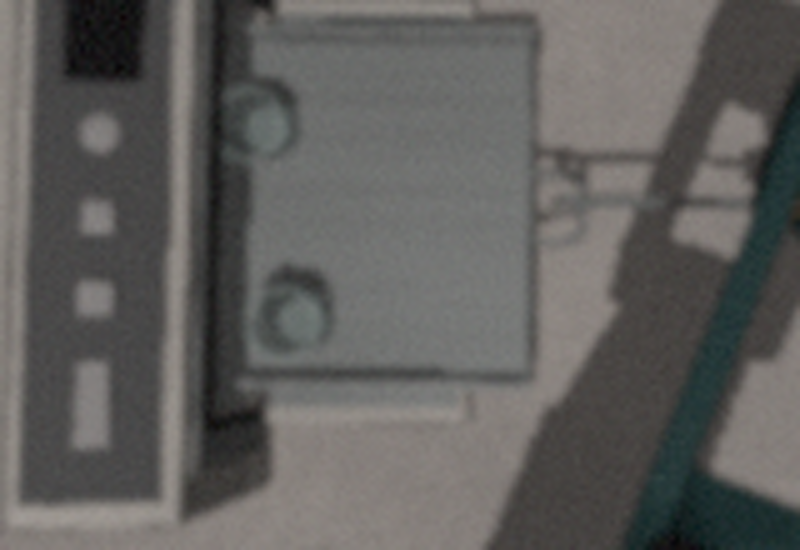

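Emit:
send_rows(commands=[{"dx":0,"dy":0,"dz":0.4,"ax":0,"ay":0,"az":0},{"dx":0,"dy":0,"dz":0.8,"ax":0,"ay":0,"az":0},{"dx":0,"dy":0,"dz":1,"ax":0,"ay":0,"az":0},{"dx":0,"dy":0,"dz":1,"ax":0,"ay":0,"az":0},{"dx":0,"dy":0,"dz":1,"ax":0,"ay":0,"az":0},{"dx":0.5,"dy":0,"dz":1,"ax":0,"ay":0,"az":0},{"dx":0.8,"dy":0,"dz":0.8,"ax":0,"ay":0,"az":0},{"dx":0.8,"dy":0,"dz":0,"ax":0,"ay":0,"az":0},{"dx":0.8,"dy":0,"dz":0,"ax":0,"ay":0,"az":0},{"dx":0.8,"dy":0,"dz":0,"ax":0,"ay":0,"az":0}])

```text
t: 27.95
eef_pos: [0.5194, -0.2702, 0.0638]
tool_rot: [-0.503, -0.498, 0.503, -0.497]
ft_force: [0.5, -0.4, -1.6]
width: 0.0253
```

Emit:
send_rows(commands=[{"dx":0.8,"dy":0,"dz":0,"ax":0,"ay":0,"az":0},{"dx":0.7,"dy":0,"dz":0,"ax":0,"ay":0,"az":0},{"dx":0.2,"dy":0,"dz":0,"ax":0,"ay":0,"az":0},{"dx":0,"dy":0,"dz":0,"ax":0,"ay":0,"az":0}])

```text
t: 28.45
eef_pos: [0.5196, -0.2711, 0.0313]
tool_rot: [-0.503, -0.497, 0.503, -0.497]
ft_force: [0.7, 0.1, -1.1]
width: 0.025
```

Emit:
send_rows(commands=[{"dx":0.25,"dy":0,"dz":0,"ax":0,"ay":0,"az":0},{"dx":0.15,"dy":0,"dz":0,"ax":0,"ay":0,"az":0},{"dx":0.08,"dy":0,"dz":0,"ax":0,"ay":0,"az":0},{"dx":0,"dy":0,"dz":0,"ax":0,"ay":0,"az":0}])

```text
t: 28.95
eef_pos: [0.5197, -0.2712, 0.0219]
tool_rot: [-0.503, -0.497, 0.503, -0.497]
ft_force: [-0.3, -0.0, -1.9]
width: 0.0246
```

Emit:
send_rows(commands=[{"dx":0.05,"dy":0,"dz":0,"ax":0,"ay":0,"az":0},{"dx":0.05,"dy":0,"dz":0,"ax":0,"ay":0,"az":0},{"dx":0,"dy":0,"dz":0,"ax":0,"ay":0,"az":0}])

```text
t: 29.32
eef_pos: [0.5197, -0.2712, 0.0218]
tool_rot: [-0.503, -0.497, 0.503, -0.497]
ft_force: [-3.9, 1.9, 7.7]
width: 0.025
```

Resting on the bench. Release and rise.

Emit:
send_rows(commands=[{"dx":-0.05,"dy":0,"dz":0,"ax":0,"ay":0,"az":0},{"dx":0,"dy":0,"dz":0,"ax":0,"ay":0,"az":0}])

```text
t: 29.58
eef_pos: [0.5197, -0.2712, 0.0218]
tool_rot: [-0.503, -0.497, 0.503, -0.497]
ft_force: [-2.9, 1.8, 5.7]
width: 0.0252
```

Emit:
send_rows(commands=[{"dx":0,"dy":0,"dz":0,"ax":0,"ay":0,"az":0},{"dx":0,"dy":0,"dz":0,"ax":0,"ay":0,"az":0},{"dx":0,"dy":0,"dz":0,"ax":0,"ay":0,"az":0},{"dx":0,"dy":0,"dz":0,"ax":0,"ay":0,"az":0},{"dx":0,"dy":0,"dz":0,"ax":0,"ay":0,"az":0},{"dx":0,"dy":0,"dz":0,"ax":0,"ay":0,"az":0}], fingers=-1)

```text
t: 30.32
eef_pos: [0.5196, -0.2711, 0.0208]
tool_rot: [-0.503, -0.497, 0.503, -0.497]
ft_force: [0.1, -0.3, -0.6]
width: 0.0855
```

Emit:
send_rows(commands=[{"dx":-0.5,"dy":0,"dz":0,"ax":0,"ay":0,"az":0},{"dx":-1,"dy":0,"dz":0,"ax":0,"ay":0,"az":0},{"dx":-1,"dy":0,"dz":0,"ax":0,"ay":0,"az":0},{"dx":-1,"dy":0,"dz":0,"ax":0,"ay":0,"az":0},{"dx":-1,"dy":0,"dz":0,"ax":0,"ay":0,"az":0},{"dx":-1,"dy":0,"dz":0,"ax":0,"ay":0,"az":0},{"dx":-1,"dy":0,"dz":0,"ax":0,"ay":0,"az":0},{"dx":0,"dy":0,"dz":0,"ax":0,"ay":0,"az":0},{"dx":0,"dy":0,"dz":0,"ax":0,"ay":0,"az":0}])

```text
t: 31.45
eef_pos: [0.5193, -0.2709, 0.1503]
tool_rot: [-0.503, -0.497, 0.503, -0.497]
ft_force: [-0.1, 0.6, 0.4]
width: 0.0857
```

```bash
python3 - <<'E'
from h import *
s=manip.observe()
d=cams.snapshot('wrist');cv2.imwrite('pics/w9.png',d['pixels'])
R=Ro.from_quat(s["tool_rot"]).as_matrix();H=d["hand_eye"]
for (u,v) in [(321,200),(321,230),(321,250)]:
    P=np.linalg.solve(d["camera_matrix"],[u,v,1])*d["z_map"][v,u]
    print((u,v),(s["eef_pos"]+R@(H[:3,:3]@P+H[:3,3])).round(4))
d=cams.snapshot('scene');cv2.imwrite('pics/s9.png',d['pixels'])
E
```

```text
(321, 200) [ 0.52   -0.2705  0.0364]
(321, 230) [ 0.5197 -0.3005  0.0367]
(321, 250) [ 0.5194 -0.3222  0.0361]
```

View pics/w9.png

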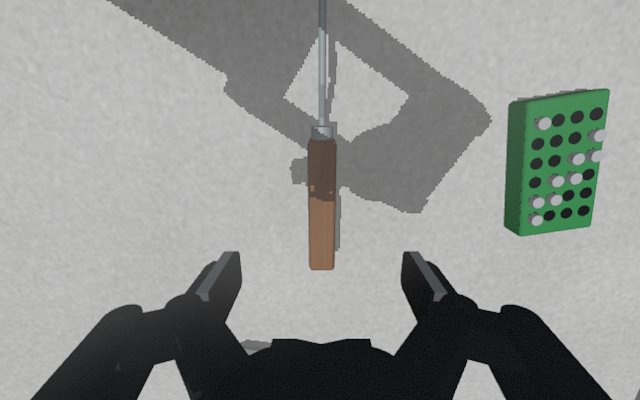

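View pics/s9.png

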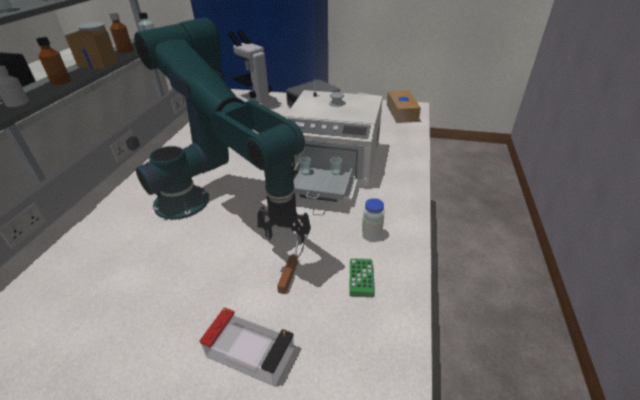

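Hook lies flat (top at 36 mm, level along its length), tray is out, beakers stand, bystanders are unmoved, and the gripper is clear. Handing in.

```bash
python3 -c "
from h import *
print(workorder.finish_job())"
```

```text
the job is handed in; nothing more can be done
None
```

I pressed both keys, drew the tray out with the hook and laid the hook flat on the bench. The job was handed in at about 31.5 s, and it returned no verdict.

- **Keys:** I pressed the round key-lock key first, then the long stop key, each until the force rose past 12 N with no further travel. The pictures showed the closed fingers on each right key and clear of the two square keys.
- **Tray:** I pulled with the hook only until the wrist force held at about 12 N with no movement. The top picture puts the tray at about 0.159 m of its 0.16 m. Both beakers looked upright in it.
- **Hook:** I unhooked it and laid it on the bench. The depth picture puts its upper face at 36 to 37 mm along its length, so it is lying on its flat underside. The gripper is open and about 13 cm above it, touching nothing.
- **Bystanders:** the gel tank, tube rack and reagent jar look unmoved in the last scene picture. I judged this by eye and did not measure it.

The top and wrist cameras disagreed by about 3 mm in x when locating the keys and the loop, so I worked with values between the two. No check failed.

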